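# Clamp a resin mount in the toggle-clamp fixture

## Task

Clamp the widest resin mount for engraving its rim: take it from the steel tray, set it down (do not drop it) flat across the two loose parallels in the clamping fixture, pushed up against both dowel pins, and let go. Then throw the clamp handle all the way down until the toggle locks and its rubber foot holds the mount by itself. The parallels stay under the mount by the pins, and the three smaller mounts stay where they are in the tray.

Things in the scene. Friction and masses are not known exactly. Their poses are not given: they have to be found in the camera images.
- mount_wide_mid (a point): centre of the widest resin mount in the tray: an upright disc of 38 mm diameter and 18 mm height, about 28 g; the point is half-way up its axis, z is up along the axis. It stands on the tray's floor, 2 mm above the bench
- mount_a_mid (a point): centre of another mount standing in the tray, 30 mm diameter, 18 mm high: leave it
- mount_b_mid (a point): centre of another mount standing in the tray, 30 mm diameter, 18 mm high: leave it
- mount_c_mid (a point): centre of another mount standing in the tray, 30 mm diameter, 21 mm high: leave it
- mount_tray: shallow stainless tray, fixed, 175 mm (its x) by 235 mm (its y), rim 15 mm high, floor 2 mm thick; origin at the centre of its underside. The four mounts stand in a 2 by 2 pattern about 38 mm in x and 55 mm in y from its centre
- fixture: clamping fixture, fixed to the bench; origin on the bench (z = 0) straight below the place of the mount. Its aluminium plate, 12 mm thick, reaches 42 mm to either side in x, 46 mm along +y and 154 mm along -y. The toggle clamp's bracket, 24 mm wide, stands on it at y = -63 to -149 mm; the whole clamp lies and moves in the fixture's plane x = 0
- seat (a point): where the mount's centre (half-way up) must be: at x = 0, y = 0, z = 31 mm in the fixture's frame, which is the mount lying on the parallels (tops at z = 22 mm) and touching both pins; axes as the fixture's
- parallel_far: loose ground steel bar, 8 mm wide (x), 50 mm long (y), 10 mm high, 30 g, lying on the fixture's plate along its y at x = +9 mm, y = -34.5 to +15.5 mm, one end up to a pin; origin at the centre of its underside
- parallel_near: the like bar at x = -9 mm
- grip (a point): point in the black round sleeve (17 mm thick, 77 mm long, this point 22 mm from its free end) of the clamp's handle; this point's y axis points along the handle from end to pivot. Open, the handle leans back toward the fixture's -y, about 72 degrees above level; pushed down along its arc it comes to lie level, 64 mm above the bench, along -y
- handle_pivot (a point): the handle's pivot on the clamp's arm, 115 mm from point grip; as the clamp shuts it moves from y = -100, z = 43 mm (open) to y = -78, z = 64 mm (shut) in the fixture's frame. The handle stays where it is left; a push of a few newtons near its end shuts it, and past dead centre it locks against its stop
- foot_face (a point): centre of the pressing face of the clamp's black rubber foot (17 mm diameter) on the arm's spindle; shut, it presses on the middle of the mount's top with about 6 N through a spring of 2 N/mm
- clamp_arm (a joint): angle of the clamp's arm, rad: 0 fully open (arm upright), 1.52 shut (arm level)
- clamp_handle (a joint): angle of the handle against the arm, rad: 0 fully open, 2.78 at its stop when shut and locked; dead centre at 2.73
- pins (a point): mid-point between the tops of the two steel dowel pins (8 mm diameter, tops 34 mm above the bench), which stand at x = +11.5 and -11.5 mm, y = +19.9 mm in the fixture's frame. A 38 mm mount pushed along the fixture's +y against both has its axis at x = 0, y = 0
- clamp_pivot (a point): hinge of the clamp's arm, at y = -78 mm, z = 42 mm in the fixture's frame. Open, the arm (18 mm wide) stands straight up to z = 133 mm, its spindle pointing along +y to about y = -72 mm; shut, it lies level along +y over the mount
Things that resemble listed ones, but are neither listed nor needed, are in the scene too. Leave any turquoise look-alike of the part that bears mount_wide_mid alone.

How it is judged:
By the outcome, as a careful person would: the job done as asked, in the order asked, and still so for the second after the job is handed in, with the robot touching nothing.
It also fails if it takes over 48 s, if anything falls off the work surface, if the arm or the gripper's body presses on something with over 40 N, if the wrist force passes 120 N, or if a joint passes its speed limit or range.

## Robot

A 7-joint arm with a two-finger parallel gripper is mounted at the origin on a cart in front of the work surface, level with it; the furniture and walls round the work are solid. World frame = base frame: x ahead of the robot, y to its left, z up, the work surface at z = 0. Lengths are in m, angles in rad, forces in N, time in s.
With the tool pointing down it reaches from about 0.35 to 0.9 m from the base axis. Payload 8.1 kg.
Tool frame: the origin (TCP) lies midway between the tips of the shut fingers; the grasp point (between the pads) lies 19 mm behind it; z points along the fingers, y is the direction in which the jaws open and shut (so a half turn about z gives the same grasp; the last joint's range is limited). The gripper opens to 92 mm and grips with 3 to 60 N. Pads are 19 mm wide; open, the fingers measure 130 mm over their backs; the gripper's body (75 mm by 190 mm) begins 47 mm behind the grasp point.
Start: joints at [-1.247, 0.434, 0.025, 1.573, -0.012, 1.134, -0.075], TCP at [0.259, 0.569, 0.227] pointing down, gripper open.
Joint ranges: [-2.62, 2.62], [-0.44, 2.09], [-1.27, 1.32], [0.08, 2.57], [-1.32, 4.46], [0.12, 2], [-2.74, 2.74]. Speed limits (rad/s): [2.22, 2.22, 3.01, 3.01, 3.14, 3.14, 3.14].

## Interface

Orientations are given as a rotation vector (axis times angle).
In Python, from cell import monitor, get_image, get_calibration, workorder, look_for, masks_of gives the robot as it stands.
- The arm moves only by the shell command python3 -m crank 'ROWS' [FORCE]. ROWS is JSON, a list of rows, each a list of 3 entries, a list of its own where there are three numbers: the shift along the tool's x, y, z in cm, then the turn about the tool's z in degrees, then the closure in counts, from 0 (fully open) to 255 (shut). A call has 1 to 5 rows; each row shifts and turns the commanded pose from where the row before left it, along the tool's axes as they then stand; what a row does not reach is not made up. A row lasts 1/10 s, in which the tool goes at most 50 mm and 8.59 degrees, less where a joint would pass 70% of its speed; a pose out of reach is approached as far as the arm can. A call with a gripper value outside its range is refused whole. The fingers move at their own pace and stop on an object; FORCE is the grip in N (left out, the last holds). Time passes only in rows, so rows that do not move let the fingers close. It gives the time, the measured TCP pose, the force and the opening at its end, in the units of the state.
- monitor.observe(): the state, without advancing time (a new reading comes with each control period).
- get_image(name): name is "side" or "top" or "wrist"; returns (picture, depth): 480x640x3 uint8, red, green, blue; 480x640 float32, m along the optical axis (not along the pixel's ray), 0 where there is no reading.
- get_calibration(name): a dict with "fx", "fy", "cx", "cy" (pixels), "R" (3x3) and "t" (3): a world point X has camera coordinates R X + t. Camera axes: x right, y down, z forward; pixel columns grow to the right and rows downward; lengths in m; the calibration is good to about 2 mm. A picture is of the moment at which its call begins: read the wrist's pose just before it. get_calibration takes no time and is no camera call; for the wrist camera it gives the pose at the moment of the call.
- workorder.sign_off(): hands the job in, once; it reports no verdict.
Trained networks look in the newest picture that a camera, given by its name, has taken for a name from the list of things; names that differ only in an ending like _2 or _b are one class to them, and where a whole thing is asked for, a point or a joint stands for the part that bears it (a point fixed in the world has none). Each returns a list of dicts, best first, with "score" (0 to 1); they miss things now and then, are a little off and sometimes report something else, mostly with a low value. They report only what shows in the picture. A call takes as long as a camera call. They do not tell look-alikes from the thing itself.
- look_for(label, camera): "location" ([x, y, z] in m, in world coordinates, good to about 4 mm: the middle of the surface that is visible of it).
- masks_of(label, camera): "region" (480x640 bool, what is visible of it).
The state is a dict: "clock": time; "joints": joint angles; "dq": joint speeds; "joint_efforts": joint torques, N m; "position": TCP position; "ee_rot": TCP orientation; "force": force on the tool from outside, world axes, zero at the start; "ft_torque": the same for the moment, N m; "width": opening from 0.0 (shut) to 1.0 (fully open).
Only numpy, scipy, OpenCV 4.12 (cv2) and the standard library are available. Lean on these libraries where they do the work, as an engineer would, in place of code of your own. Each camera call takes 0.05 s, during which the arm holds its last target.

## Working session

There is one attempt and no reset: what is moved stays moved. The work goes in short steps, Python scripts to look and compute and a shell command to move; the robot and the scene stay as the last step left them, time stands still between calls to the robot, and variables do not carry over. Pictures are saved under pics/ and viewed, and the job is handed in when it is done.

```bash
ls; mkdir -p pics; cat > h.py <<'E'
import numpy as np, cv2
from scipy.spatial.transform import Rotation as Ro
from cell import monitor, get_image, get_calibration, workorder, look_for, masks_of
def save(n,name):
    p,d=get_image(n); cv2.imwrite(f'pics/{name}.png',p[:,:,::-1]); np.savez(f'pics/{name}.npz',d=d,p=p,**{k:np.array(v) for k,v in get_calibration(n).items()}); return p,d
def world(c,d,u,v):
    z=d[v,u]; X=np.stack([(u-c['cx'])/c['fx']*z,(v-c['cy'])/c['fy']*z,z],-1)
    return (X-c['t'])@np.array(c['R'])
def proj(c,X):
    q=np.array(c['R'])@X+np.array(c['t']); return c['fx']*q[0]/q[2]+c['cx'],c['fy']*q[1]/q[2]+c['cy']
E
python3 - <<'E'
from h import *
np.set_printoptions(precision=4,suppress=True)
s=monitor.observe(); print(s)
for n in['top','side','wrist']:
    save(n,n+'0')
    print(n,get_calibration(n))
    if n!='wrist':
        for l in ['mount_wide_mid','fixture','mount_tray','grip','handle_pivot','foot_face','parallel_far','pins','clamp_pivot']:
            for r in look_for(l,n)[:5]: print(n,l,round(r['score'],2),np.array(r['location']))
print(monitor.observe()['clock'])
E
```

```text
pics
{'clock': 0.0, 'joints': array([-1.2466,  0.4352,  0.025 ,  1.5741, -0.0116,  1.134 , -0.0751]), 'dq': array([ 0.0026,  0.0001, -0.0011,  0.0009, -0.0001,  0.0015, -0.0022]), 'joint_efforts': array([ -0.0009, -66.7834,   0.9844, -31.4466,  -0.0606,   0.0426,
         0.0001]), 'position': array([0.2586, 0.5685, 0.2259]), 'ee_rot': array([-0.6654, -3.0702,  0.0024]), 'force': array([ 0.2159,  0.0988, -0.8133]), 'ft_torque': array([-0.0089,  0.0129, -0.0432]), 'width': 1.002806997964495}
top {'fx': 527.4893221780776, 'fy': 527.4893221780776, 'cx': 323.9413303205627, 'cy': 238.4616267709831, 'R': array([[-0.0061, -1.    , -0.0006],
       [-0.9974,  0.0061, -0.0722],
       [ 0.0722,  0.0002, -0.9974]]), 't': array([0.0547, 0.5317, 1.2052])}
top mount_wide_mid 0.62 [0.5261 0.1922 0.0202]
top mount_wide_mid 0.61 [0.6278 0.208  0.0219]
top fixture 0.68 [ 0.5366 -0.1297  0.0082]
top fixture 0.58 [ 0.5428 -0.1818  0.1293]
top mount_tray 0.75 [0.4846 0.2541 0.0037]
top grip 0.66 [ 0.5446 -0.1935  0.1503]
top grip 0.26 [ 0.4841  0.2552 -0.0007]
top handle_pivot 0.69 [ 0.5395 -0.133   0.0
[... 522 characters left out ...]
.5239 0.1847 0.0195]
side mount_wide_mid 0.68 [0.6233 0.1995 0.0168]
side mount_tray 0.73 [0.4818 0.2493 0.0053]
side grip 0.79 [ 0.5397 -0.2003  0.1323]
side handle_pivot 0.79 [ 0.5402 -0.1991  0.1319]
side foot_face 0.66 [0.4872 0.2493 0.0055]
side foot_face 0.5 [ 0.5375 -0.148   0.1225]
side parallel_far 0.44 [ 0.5399 -0.083   0.0217]
side pins 0.79 [ 0.5312 -0.1682  0.0174]
side clamp_pivot 0.61 [ 0.5333 -0.1686  0.0113]
wrist {'fx': 429.64950088410677, 'fy': 429.64950088410677, 'cx': 314.29027568262285, 'cy': 234.63724730214494, 'R': array([[ 0.4146,  0.91  ,  0.0006],
       [ 0.8652, -0.3944,  0.3097],
       [ 0.282 , -0.1278, -0.9508]]), 't': array([-0.6253, -0.0371,  0.3909])}
1.05
```

View pics/top0.png

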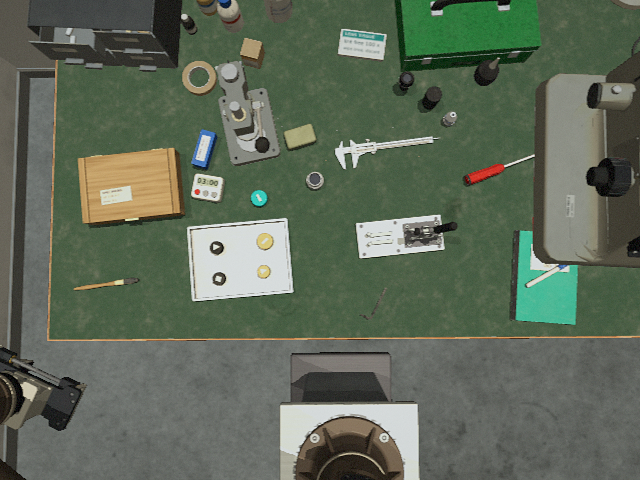

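View pics/side0.png

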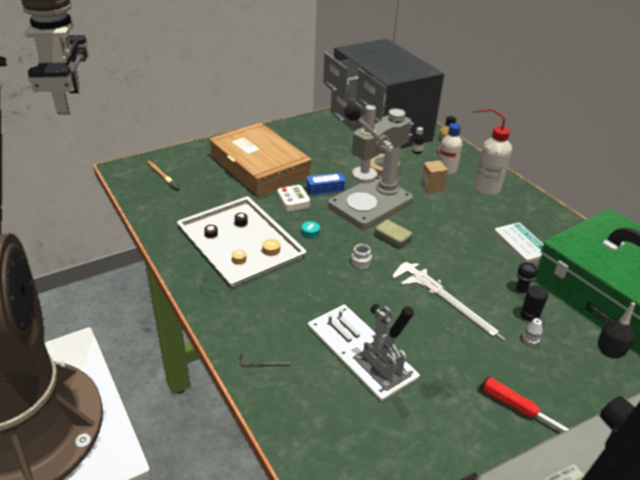

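View pics/wrist0.png

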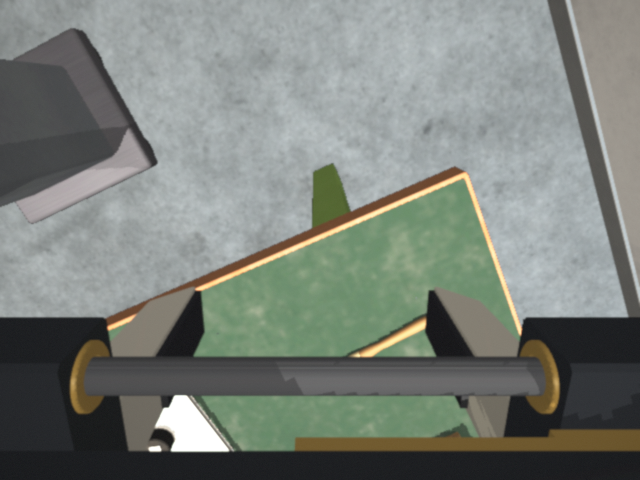

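The top view shows the tray at about (240,260) with the wide mount at (265,241). The turquoise look-alike is outside the tray at (259,198). The fixture is at (400,236), with its clamp toward image right, which is world -y. Next I measure all of these.

```bash
python3 - <<'E'
from h import *
np.set_printoptions(precision=4,suppress=True)
t=cv2.imread('pics/top0.png'); 
a=cv2.resize(t[205:310,180:300],None,fx=5,fy=5,interpolation=cv2.INTER_CUBIC); b=cv2.resize(t[205:270,345:465],None,fx=6,fy=6,interpolation=cv2.INTER_CUBIC)
cv2.imwrite('pics/ct.png',a); cv2.imwrite('pics/cf.png',b)
s=cv2.imread('pics/side0.png'); cv2.imwrite('pics/cs.png',cv2.resize(s[290:400,300:425],None,fx=5,fy=5,interpolation=cv2.INTER_CUBIC))
for n in['top','side']:
    z=np.load(f'pics/{n}0.npz'); d=z['d']; v,u=np.mgrid[0:480,0:640]; W=world(z,d,u,v)
    hsv=cv2.cvtColor(z['p'],cv2.COLOR_RGB2HSV)
    # mounts in tray
    X,Y,Z=W[...,0],W[...,1],W[...,2]
    m=((Z>.012)&(X>.41)&(X<.57)&(Y>.14)&(Y<.36)&(d>0)).astype(np.uint8)
    k,l,st,_=cv2.connectedComponentsWithStats(m)
    for i in range(1,k):
        if st[i,4]>40: print(n,'blob',st[i],np.median(W[l==i],0), np.ptp(W[l==i],0))
    # plate
    m=((abs(Z-.012)<.004)&(X>.45)&(X<.64)&(Y>-.28)&(Y<-.0)&(hsv[...,1]<60)&(d>0))
    P=W[m]; print(n,'plate',P.shape,np.median(P,0),cv2.minAreaRect(P[:,:2].astype(np.float32)))
    m=(abs(Z-.0)<.006)&(X>.55)&(X<.7)&(abs(Y-.05)<.05); print('bench z',np.median(Z[m]))
E
```

```text
top blob [192 223  42   6  89] [0.5652 0.3126 0.0148] [0.0117 0.0959 0.0092]
top blob [256 233  17  16 206] [0.5272 0.1906 0.0186] [0.0352 0.0377 0.0123]
top blob [209 241  14  13 142] [0.5134 0.3027 0.0211] [0.0281 0.0289 0.014 ]
top blob [257 265  13  13 133] [0.4574 0.1929 0.019 ] [0.0278 0.0285 0.0143]
top blob [212 272  13  13 134] [0.4419 0.297  0.0178] [0.0278 0.0287 0.0118]
top plate (2038, 3) [ 0.5326 -0.1105  0.012 ] ((0.5373152494430542, -0.12462183088064194), (0.08391539752483368, 0.19997824728488922), 5.69945764541626)
bench z -0.0006159373585825638
side blob [234 212  15  12 127] [0.5131 0.2991 0.0195] [0.0308 0.0327 0.0122]
side blob [204 224  15  11 128] [0.4417 0.2935 0.017 ] [0.0292 0.0364 0.0108]
side blob [262 239  19  14 204] [0.5274 0.1865 0.0174] [0.0392 0.0404 0.0099]
side blob [232 249  15  12 143] [0.4577 0.1896 0.0174] [0.0297 0.0331 0.0097]
side plate (2761, 3) [ 0.5226 -0.1176  0.0111] ((0.5380820035934448, -0.12550088763237), (0.08507507294416428, 0.2016565054655075), 5.348132133483887)
bench z -0.0015658796950862503
```

View pics/cf.png

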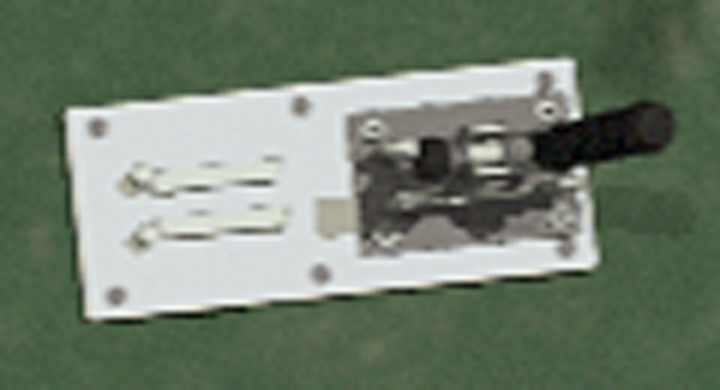

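View pics/cs.png

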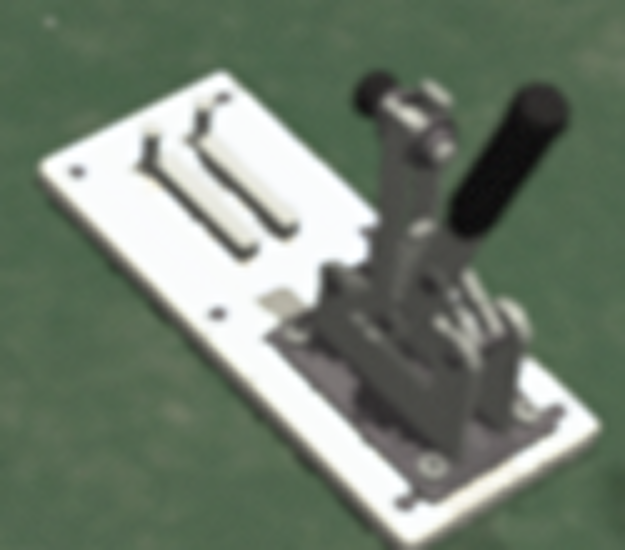

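View pics/ct.png

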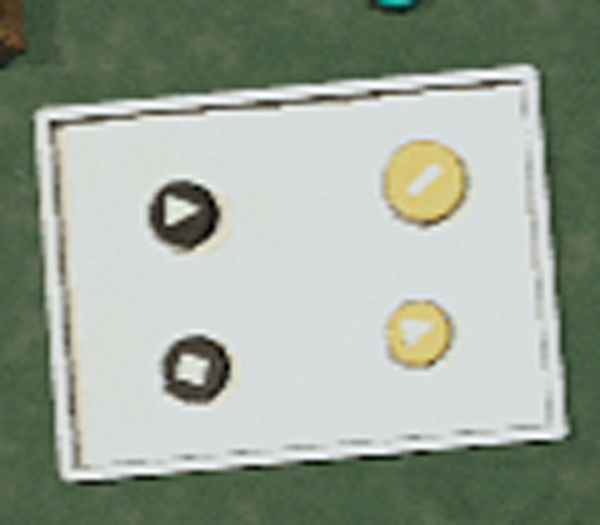

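The yellow wide mount is at about (0.527, 0.190). The fixture has a yaw of about 5.6° and its origin is near (0.532, -0.071), with fixture +y pointing along world +y. The current jaw direction fits the pick, so I'll go above the mount first.

```bash
cat >> h.py <<'E'
def go(target,s=None):
    s=s or monitor.observe(); R=Ro.from_rotvec(s['ee_rot']).as_matrix()
    D=np.array(target)-s['position']; return np.round(R.T@D*100,2), R
E
python3 -c "
from h import *
d,R=go([.5272,.1906,.12]);print(d,d/12);print(R.round(4))"
python3 -m crank '[[[-3.4,-2,0.8],0,60],[[-3.4,-2,0.9],0,94],[[-3.4,-2,0.9],0,94],[[-3.4,-2,0.9],0,94],[[-3.4,-2,0.9],0,94]]' 20
```

```text
[-40.1  -23.33  10.67] [-3.34166667 -1.94416667  0.88916667]
[[-9.103e-01  4.140e-01  0.000e+00]
 [ 4.140e-01  9.103e-01  1.000e-04]
 [-0.000e+00  1.000e-04 -1.000e+00]]
clock: 1.55
position: [0.3729, 0.4062, 0.1826]
ee_rot: [0.665, 3.07, 0.001]
force: [0.1, 0.2, -0.2]
width: 0.644
```

```bash
python3 -m crank '[[[-3.4,-2,0.9],0,94],[[-3.4,-2,0.9],0,94],[[-3.4,-2,0.9],0,94],[[-3.4,-2,0.9],0,94],[[-3.4,-2,0.9],0,94]]'; python3 -c "
from h import *
print(go([.5272,.1906,.12])[0], monitor.observe()['width']*92)"
```

```text
clock: 2.05
position: [0.4863, 0.2448, 0.1376]
ee_rot: [0.665, 3.07, 0.001]
force: [0.5, 0.3, -0.0]
width: 0.632
[-5.97 -3.24  1.76] 58.121649375487806
```

```bash
python3 -m crank '[[[-3,-1.6,0.8],0,94],[[-2.8,-1.5,0.8],0,94],[[0,0,0],0,94]]'; python3 - <<'E'
from h import *
np.set_printoptions(precision=4,suppress=True)
print(monitor.observe()['position'])
p,d=save('wrist','w1')
for r in look_for('mount_wide_mid','wrist'): print(r['score'],np.array(r['location']))
c=get_calibration('wrist')
for q in ([.5272,.1906,.02],monitor.observe()['position']): print(proj(c,np.array(q)))
E
```

```text
clock: 2.35
position: [0.5278, 0.1885, 0.1209]
ee_rot: [0.676, 3.067, -0.004]
force: [1.1, 0.4, 0.5]
width: 0.629
[0.5278 0.1885 0.1209]
0.85 [0.6172 0.1971 0.0203]
0.76 [0.5237 0.189  0.0178]
(np.float64(311.37281605821687), np.float64(240.22397514875857))
(np.float64(314.04921641613385), np.float64(314.4123030975295))
```

View pics/w1.png

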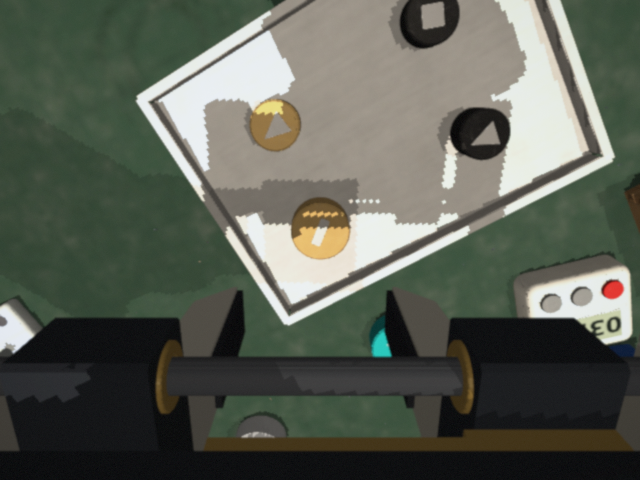

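The wrist view shows the wide mount at (321,229), about 10 px from where I predicted it, so I'll refine the estimate.

```bash
cat > fit.py <<'E'
from h import *
np.set_printoptions(precision=4,suppress=True)
import sys
def mount(n,zt,box):
    z=np.load(f'pics/{n}.npz'); p=z['p']; hsv=cv2.cvtColor(p,cv2.COLOR_RGB2HSV)
    v,u=np.mgrid[0:480,0:640]; W=world(z,z['d'],u,v)
    m=(hsv[...,1]>70)&(hsv[...,0]>8)&(hsv[...,0]<32)
    k=np.zeros_like(m);k[box[1]:box[3],box[0]:box[2]]=1;m&=k
    m=cv2.morphologyEx(m.astype(np.uint8),cv2.MORPH_CLOSE,np.ones((9,9)))
    cs,_=cv2.findContours(m,cv2.RETR_EXTERNAL,cv2.CHAIN_APPROX_NONE); c=max(cs,key=cv2.contourArea)
    q=c[:,0,:].astype(float)
    # ray to plane z=zt
    R=z['R'];t=z['t'];o=-R.T@t
    ray=np.c_[(q[:,0]-z['cx'])/z['fx'],(q[:,1]-z['cy'])/z['fy'],np.ones(len(q))]@R
    P=o+ray*((zt-o[2])/ray[:,2])[:,None]
    print(n,'px',cv2.minEnclosingCircle(c),'plane circle',cv2.minEnclosingCircle(P[:,:2].astype(np.float32)))
    mm=(m>0)&(z['d']>0); print(' depth median',np.median(W[mm],0),'top z',np.percentile(W[mm][:,2],[50,80,95]))
if __name__=='__main__':
    mount('w1',.020,(280,185,365,270)); mount('top0',.020,(250,228,280,255)); mount('side0',.020,(255,232,288,258))
E
python3 fit.py
```

```text
w1 px ((319.6027526855469, 227.91107177734375), 31.12041664123535) plane circle ((0.5230364203453064, 0.19624604284763336), 0.020551593974232674)
 depth median [0.5233 0.1967 0.0186] top z [0.0186 0.0192 0.0198]
top0 px ((264.5, 240.77272033691406), 8.164984703063965) plane circle ((0.5274807214736938, 0.18928605318069458), 0.01907268911600113)
 depth median [0.5271 0.1901 0.0185] top z [0.0185 0.0206 0.023 ]
side0 px ((271.0, 246.5), 9.178879737854004) plane circle ((0.5230237245559692, 0.18007589876651764), 0.025364285334944725)
 depth median [0.5257 0.1838 0.0168] top z [0.0168 0.0187 0.0202]
```

```bash
python3 - <<'E'
from fit import *
c0=get_calibration('wrist'); save('wrist','w2'); c1=get_calibration('wrist')
print(c0['t'],c1['t'],monitor.observe()['position'],monitor.observe()['dq'])
mount('w2',.020,(280,185,365,270))
save('top','top2'); mount('top2',.020,(250,228,280,255))
E
```

```text
[-0.3946 -0.383   0.168 ] [-0.3948 -0.3828  0.1681] [0.5251 0.1944 0.1217] [-0.0211 -0.0064 -0.0133  0.0008  0.0009 -0.0005  0.0012]
w2 px ((314.5, 233.6475372314453), 30.84684944152832) plane circle ((0.5240607261657715, 0.19526900351047516), 0.020586898550391197)
 depth median [0.5242 0.1952 0.0185] top z [0.0185 0.0191 0.0197]
top2 px ((261.5, 243.0), 15.913930892944336) plane circle ((0.5222936272621155, 0.1963336169719696), 0.03719186782836914)
 depth median [0.4871 0.1334 0.5683] top z [0.5683 0.5854 0.5959]
```

```bash
python3 -m crank '[[[0,0,0],0,94],[[0,0,0],0,94]]';python3 - <<'E'
from fit import *
c0=get_calibration('wrist'); save('wrist','w3'); c1=get_calibration('wrist')
print(c0['t'],c1['t'],monitor.observe()['position'],monitor.observe()['dq'])
mount('w3',.020,(280,185,365,270))
for l in['mount_wide_mid','mount_a_mid']:
  for r in look_for(l,'wrist'): print(r['score'],np.array(r['location']))
E
```

```text
clock: 2.75
position: [0.525, 0.195, 0.122]
ee_rot: [0.663, 3.071, 0.001]
force: [-0.1, 0.1, 1.0]
width: 0.63
[-0.3946 -0.3831  0.168 ] [-0.3946 -0.3832  0.1679] [0.5251 0.1948 0.122 ] [0.0047 0.0006 0.0048 0.0006 0.     0.0015 0.0016]
w3 px ((312.0455322265625, 235.36288452148438), 30.779354095458984) plane circle ((0.524462103843689, 0.19371642172336578), 0.020593587309122086)
 depth median [0.5248 0.1938 0.0182] top z [0.0182 0.0188 0.0193]
0.82 [0.524  0.1897 0.019 ]
0.78 [0.6128 0.201  0.016 ]
0.17 [0.4407 0.2986 0.0209]
0.56 [0.4563 0.1948 0.0226]
```

```bash
python3 - <<'E'
from fit import *
p=cv2.imread('pics/w3.png'); c=np.load('pics/w3.npz')
for q,col in (([.5272,.1906,.02],(255,0,0)),([.5242,.1952,.02],(0,0,255))):
    u,v=proj(c,np.array(q)); cv2.circle(p,(int(u),int(v)),4,col,-1)
cv2.imwrite('pics/w3m.png',p)
E
```

```text
(no output)
```

View pics/w3m.png

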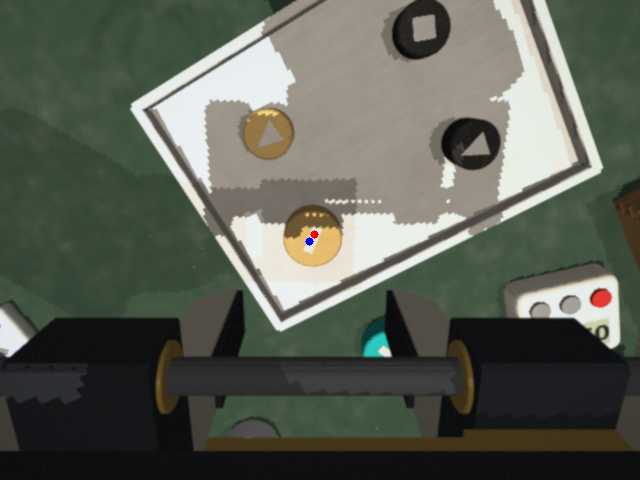

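```bash
python3 -c "
from h import *
print(go([.526,.193,.006])[0])"
```

```text
[-0.13 -0.1  11.59]
```

```bash
python3 -m crank '[[[-0.13,-0.1,3],0,94],[[0,0,3],0,94],[[0,0,3],0,94],[[0,0,2],0,94],[[0,0,0.5],0,94]]'; python3 -m crank '[[[0,0,0],0,94],[[0,0,0],0,94],[[0,0,0],0,94]]'
```

```text
clock: 3.4
position: [0.5247, 0.192, 0.0047]
ee_rot: [-0.664, -3.068, 0.003]
force: [0.4, 0.9, -0.5]
width: 0.633
clock: 3.7
position: [0.527, 0.1929, 0.008]
ee_rot: [0.665, 3.069, 0.002]
force: [-0.4, -0.6, 0.4]
width: 0.633
```

```bash
python3 -m crank '[[[0,0,0.25],0,94],[[0,0,0],0,255],[[0,0,0],0,255],[[0,0,0],0,255],[[0,0,0],0,255]]' 25; python3 -m crank '[[[0,0,0],0,255],[[0,0,0],0,255]]'
```

```text
clock: 4.2
position: [0.5262, 0.1924, 0.0043]
ee_rot: [0.665, 3.07, 0.0]
force: [0.6, -1.7, 0.9]
width: 0.4
clock: 4.4
position: [0.5262, 0.1925, 0.0043]
ee_rot: [0.665, 3.07, 0.0]
force: [-0.5, -0.3, 3.0]
width: 0.399
```

```bash
python3 -m crank '[[[0,0,-1],0,255],[[0,0,-2],0,255],[[0,0,-3],8.5,255],[[0,0,-3],8.5,255],[[0,0,-3],8.5,255]]'; python3 -m crank '[[[0,0,-2],8.5,255],[[0,0,0],8.5,255],[[0,0,0],8.5,255],[[0,0,0],8.5,255],[[0,0,0],0,255]]'; python3 - <<'E'
from h import *
print(go([.532,-.04,.13])); 
save('wrist','w4')
E
```

```text
clock: 4.9
position: [0.5259, 0.1924, 0.126]
ee_rot: [-1.335, -2.843, -0.001]
force: [0.4, 0.7, -0.1]
width: 0.398
clock: 5.4
position: [0.526, 0.1927, 0.1448]
ee_rot: [-2.104, -2.333, -0.0]
force: [1.2, 0.8, -0.6]
width: 0.398
(array([-23.21,  -1.8 ,   1.47]), array([[-1.03184719e-01,  9.94662189e-01,  2.10500881e-04],
       [ 9.94662188e-01,  1.03184669e-01,  2.37596950e-04],
       [ 2.14608239e-04,  2.33893641e-04, -9.99999950e-01]]))
```

View pics/w4.png

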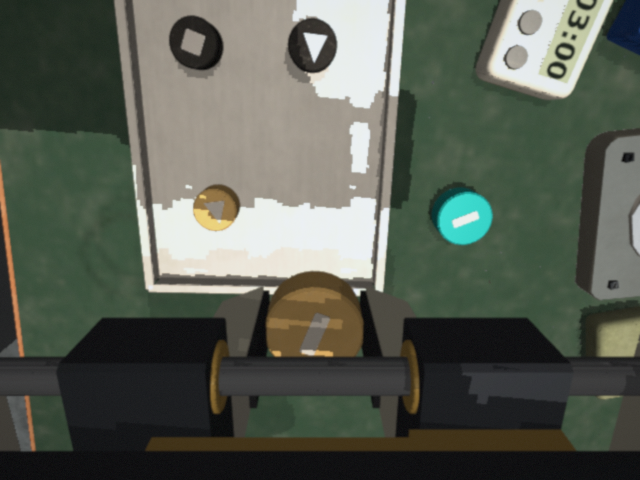

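```bash
python3 -m crank '[[[-3,-0.3,-0.3],0,255],[[-4.5,-0.4,0],0,255],[[-4.5,-0.4,0],0,255],[[-4.5,-0.4,0],0,255],[[-4.5,-0.3,0],0,255]]'; python3 -m crank '[[[-3,-0.2,0],0,255],[[-2,0,0],0,255],[[0,0,0],0,255],[[0,0,0],0,255],[[0,0,0],0,255]]'; python3 - <<'E'
from h import *
np.set_printoptions(precision=4,suppress=True)
print(monitor.observe()['position'])
save('wrist','w5')
for l in ['pins','parallel_far','fixture']:
    for r in look_for(l,'wrist')[:4]: print(l,round(r['score'],2),np.array(r['location']))
E
```

```text
clock: 5.95
position: [0.53, -0.02, 0.1476]
ee_rot: [-2.095, -2.341, -0.001]
force: [0.6, -0.6, 1.0]
width: 0.396
clock: 6.45
position: [0.5336, -0.0668, 0.1472]
ee_rot: [-2.097, -2.338, -0.001]
force: [0.2, 0.5, -0.6]
width: 0.4
[ 0.5336 -0.0668  0.1472]
pins 0.8 [ 0.5308 -0.0635  0.0126]
parallel_far 0.59 [ 0.538  -0.0762  0.0237]
fixture 0.83 [ 0.5367 -0.0641  0.0159]
fixture 0.31 [ 0.543  -0.0755  0.0282]
```

View pics/w5.png

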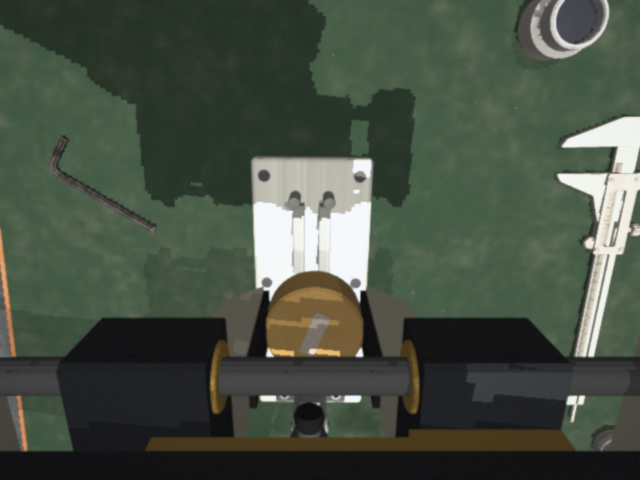

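The plate's +y corners are at (252,158) and (372,158), the pins at about (294,199) and (328,199), and both parallels are in place. I'll measure these from a crop.

```bash
python3 - <<'E'
import cv2
p=cv2.imread('pics/w5.png'); cv2.imwrite('pics/w5c.png',cv2.resize(p[150:290,245:380],None,fx=5,fy=4.28,interpolation=cv2.INTER_CUBIC))
cv2.imwrite('pics/w5c.png',cv2.resize(p[150:270,245:380],None,fx=5,fy=5,interpolation=cv2.INTER_CUBIC))
E
```

```text
(no output)
```

View pics/w5c.png

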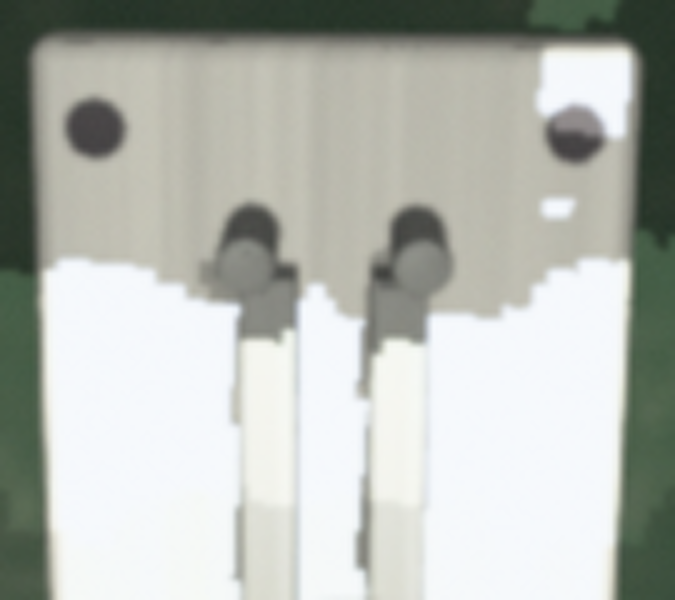

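```bash
cat > ray.py <<'E'
from h import *
np.set_printoptions(precision=4,suppress=True)
def ray(z,u,v,h):
    R=z['R'];t=z['t'];o=-R.T@t; r=np.array([(u-z['cx'])/z['fx'],(v-z['cy'])/z['fy'],1])@R
    return o+r*((h-o[2])/r[2])
def tri(z1,p1,z2,p2):
    A=[];b=[]
    for z,p in((z1,p1),(z2,p2)):
        R=z['R'];o=-R.T@z['t']; r=np.array([(p[0]-z['cx'])/z['fx'],(p[1]-z['cy'])/z['fy'],1])@R; r/=np.linalg.norm(r)
        M=np.eye(3)-np.outer(r,r); A.append(M); b.append(M@o)
    return np.linalg.lstsq(np.vstack(A),np.hstack(b),rcond=None)[0]
E
python3 - <<'E'
from ray import *
z=np.load('pics/w5.npz')
a=ray(z,294.2,203.4,.034);b=ray(z,329.8,203.6,.034); print(a,b,'sep',np.linalg.norm(a-b),'yaw',np.degrees(np.arctan2((b-a)[1],(b-a)[0])))
th=np.arctan2((b-a)[1],(b-a)[0]); 
for th in (np.radians(5.6),): print('origin from pins',(a+b)[:2]/2-.0199*np.array([-np.sin(th),np.cos(th)]))
c=ray(z,251.4,158,.012);e=ray(z,373,158.4,.012); print(c,e,np.linalg.norm(c-e),np.degrees(np.arctan2((e-c)[1],(e-c)[0])))
print('origin from plate',(c+e)[:2]/2-.046*np.array([-np.sin(th),np.cos(th)]))
v,u=np.mgrid[0:480,0:640];W=world(z,z['d'],u,v)
for q in((294,203),(330,203),(298,240),(323,240),(312,240)): print(q,W[q[1],q[0]])
s=monitor.observe();print(s['position'],s['ee_rot'])
E
```

```text
[ 0.518  -0.0499  0.034 ] [ 0.5409 -0.0475  0.034 ] sep 0.022980745030960325 yaw 5.8670366854215406
origin from pins [ 0.5314 -0.0685]
[ 0.4858 -0.0271  0.012 ] [ 0.5675 -0.0185  0.012 ] 0.0821459320351602 6.010183691942598
origin from plate [ 0.5312 -0.0686]
(294, 203) [ 0.5178 -0.0502  0.0316]
(330, 203) [ 0.541  -0.0473  0.0334]
(298, 240) [ 0.5228 -0.079   0.0207]
(323, 240) [ 0.5401 -0.0774  0.0199]
(312, 240) [ 0.5328 -0.0816  0.0099]
[ 0.5337 -0.0672  0.1472] [-2.0985 -2.3376 -0.0003]
```

```bash
python3 - <<'E'
from fit import *
for n in('w4','w5'):
    z=np.load(f'pics/{n}.npz'); 
s=monitor.observe(); P=s['position']; R=Ro.from_rotvec(s['ee_rot']).as_matrix()
print('tcp',P,'xt',R[:,0],'top centre px if centred',proj(z,P+[0,0,.0157]),proj(z,P+[0,0,.0157]+.019*R[:,0]),proj(z,P+[0,0,.0157]+.019*R[:,1]),proj(z,P+[0,0,.0157]-.019*R[:,1]))
p=cv2.imread('pics/w5.png'); cv2.imwrite('pics/w5m.png',cv2.resize(p[260:400,240:390],None,fx=4,fy=4,interpolation=cv2.INTER_CUBIC))
E
```

```text
tcp [ 0.5337 -0.0672  0.1472] xt [-0.1075  0.9942  0.0003] top centre px if centred (np.float64(316.2951584009008), np.float64(335.2429269275376)) (np.float64(316.397808606298), np.float64(288.86180166319315)) (np.float64(367.14374512837907), np.float64(335.2652051831767)) (np.float64(265.4446035455313), np.float64(335.2206478096041))
```

View pics/w5m.png

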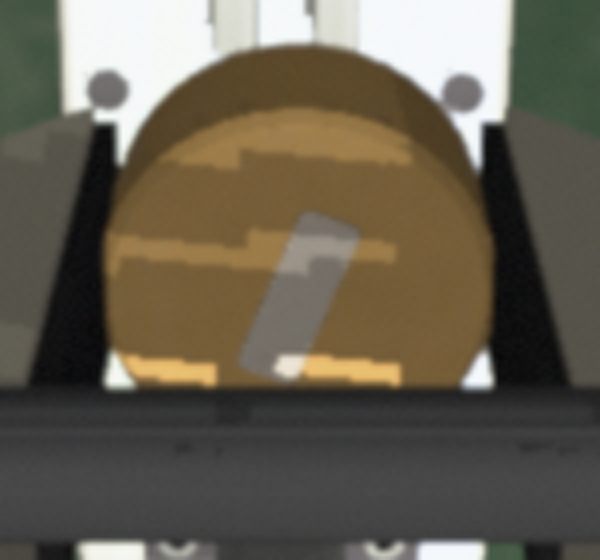

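```bash
python3 - <<'E'
from ray import *
z=np.load('pics/w5.npz');s=monitor.observe(); P=s['position']; R=Ro.from_rotvec(s['ee_rot']).as_matrix()
v,u=np.mgrid[0:480,0:640];W=world(z,z['d'],u,v)
for q in((315,290),(315,300),(300,320),(330,320),(315,340)): print((W[q[1],q[0]]-P)@R*1000)
for dz in(-.0023,-.004,-.006):print(dz,proj(z,P+[0,0,dz]+.019*R[:,0]),proj(z,P+[0,0,dz+.018]+.019*R[:,1]))
E
```

```text
[ 17.2665  -0.4977 -12.9782]
[ 13.9651  -0.4967 -14.4946]
[  5.3316  -6.0977 -13.7848]
[  5.2685   5.1291 -13.662 ]
[ -2.866   -0.4794 -14.3434]
-0.0023 (np.float64(316.1888455738738), np.float64(269.56633430257517)) (np.float64(367.14374512837907), np.float64(335.2652051831767))
-0.004 (np.float64(316.171242792856), np.float64(267.94090858660803)) (np.float64(366.6168013096591), np.float64(332.87186724489936))
-0.006 (np.float64(316.1509493829312), np.float64(266.06703250290394)) (np.float64(366.0101662224555), np.float64(330.11657774853416))
```

```bash
python3 -c "
from h import *
print(go([.5322,-.0727,.0265])[0])"
```

```text
[-0.54 -0.21 12.07]
```

```bash
python3 -m crank '[[[-0.54,-0.2,2],0,255],[[0,0,3],0,255],[[0,0,2],0,255],[[0,0,2],0,255],[[0,0,1],0,255]]'; python3 -m crank '[[[0,0,1],0,255],[[0,0,0.3],0,255],[[0,0,0],0,255],[[0,0,0],0,255],[[0,0,0],0,255]]';  python3 -c "
from h import *
print(go([.5322,-.0727,.0245])[0],monitor.observe()['force'])"
```

```text
clock: 7.15
position: [0.5314, -0.0731, 0.0457]
ee_rot: [-2.099, -2.336, 0.002]
force: [-0.4, 1.7, 0.6]
width: 0.395
clock: 7.65
position: [0.5327, -0.0739, 0.0349]
ee_rot: [2.101, 2.335, 0.001]
force: [-0.2, 0.9, -0.7]
width: 0.398
[ 0.12 -0.04  1.04] [-0.2422806   0.85590789 -0.69159092]
```

```bash
python3 -m crank '[[[0,0,0.4],0,255],[[0,0,0.3],0,255],[[0,0,0],0,255],[[0,0,0],0,255]]';  python3 - <<'E'
from h import *
print(go([.5322,-.0727,.0245])[0],monitor.observe()['force'])
save('wrist','w6')
E
```

```text
clock: 8.05
position: [0.5321, -0.0738, 0.0271]
ee_rot: [-2.101, -2.335, 0.0]
force: [-0.1, -0.8, -1.7]
width: 0.397
[0.11 0.02 0.26] [-0.06118804 -0.81772575 -1.65835889]
```

View pics/w6.png

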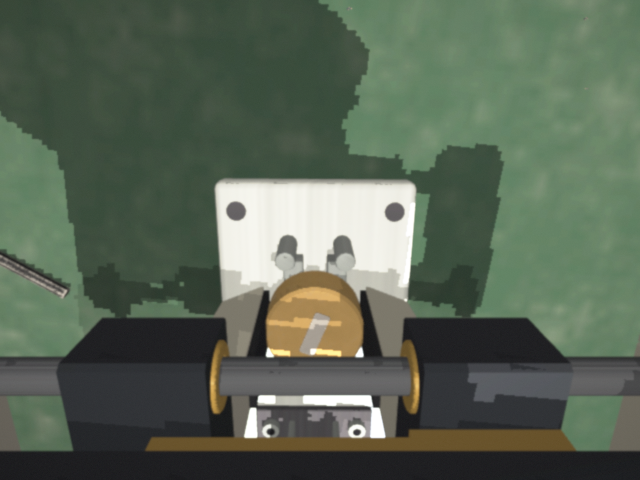

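The mount is centred between the pins: they sit at columns 286 and 344, and the mount at 315. It is a few mm short of them, so I'll lower to contact.

```bash
python3 -m crank '[[[0,0,0.15],0,255],[[0,0,0],0,255],[[0,0,0],0,255]]'; python3 -m crank '[[[0,0,0.1],0,255],[[0,0,0],0,255],[[0,0,0],0,255]]'
```

```text
clock: 8.4
position: [0.5322, -0.0738, 0.0257]
ee_rot: [-2.101, -2.335, 0.0]
force: [-0.4, -0.2, -0.9]
width: 0.4
clock: 8.7
position: [0.5323, -0.0738, 0.0247]
ee_rot: [2.101, 2.335, 0.0]
force: [0.4, 0.1, 0.2]
width: 0.4
```

```bash
python3 -m crank '[[[0,0,0.1],0,255],[[0,0,0],0,255],[[0,0,0],0,255]]'; python3 -m crank '[[[0.2,0,0],0,255],[[0.1,0,0],0,255],[[0,0,0],0,255],[[0,0,0],0,255]]'
```

```text
clock: 9.0
position: [0.5324, -0.0738, 0.0246]
ee_rot: [2.101, 2.335, 0.001]
force: [-4.3, 0.5, 13.9]
width: 0.397
clock: 9.4
position: [0.5327, -0.0725, 0.0246]
ee_rot: [2.101, 2.332, 0.0]
force: [-1.2, -4.3, 9.2]
width: 0.399
```

```bash
python3 -m crank '[[[0.1,0,-0.06],0,255],[[0.1,0,0],0,255],[[0,0,0],0,255],[[0,0,0],0,255]]';python3 - <<'E'
from h import *
print(monitor.observe()['force'])
p,_=save('wrist','w7')
cv2.imwrite('pics/w7c.png',cv2.resize(p[230:370,230:400,::-1],None,fx=4,fy=4,interpolation=cv2.INTER_CUBIC))
E
```

```text
clock: 9.8
position: [0.5321, -0.0693, 0.0247]
ee_rot: [2.101, 2.334, 0.0]
force: [-0.5, -2.8, 6.0]
width: 0.396
[-0.53295178 -2.80196973  6.00799112]
```

View pics/w7c.png

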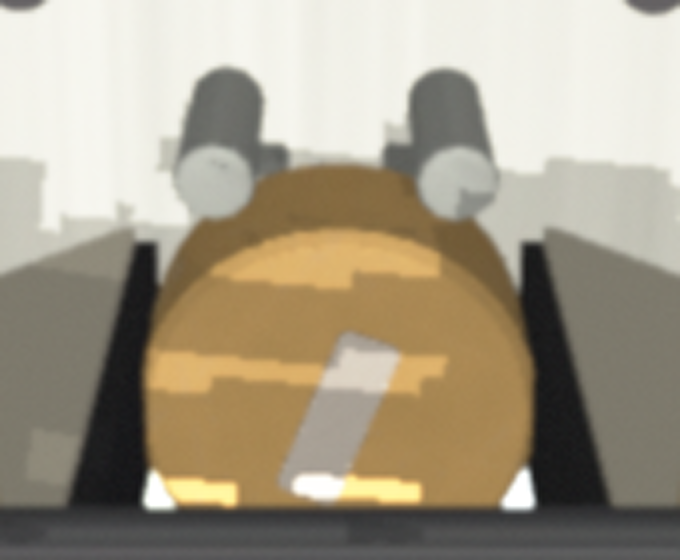

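```bash
python3 -m crank '[[[0.15,0,0],0,255],[[0,0,0],0,255],[[0,0,0],0,255]]'; python3 -m crank '[[[0.1,0,0],0,255],[[0,0,0],0,255],[[0,0,0],0,255]]'
```

```text
clock: 10.15
position: [0.5321, -0.0679, 0.0247]
ee_rot: [2.101, 2.334, 0.0]
force: [0.8, -2.4, 5.6]
width: 0.396
clock: 10.45
position: [0.532, -0.0674, 0.0247]
ee_rot: [2.101, 2.333, 0.0]
force: [0.4, -3.9, 5.4]
width: 0.4
```

```bash
python3 -m crank '[[[0.1,0,0],0,255],[[0,0,0],0,255],[[0,0,0],0,255]]'; python3 -m crank '[[[0.1,0,0],0,255],[[0,0,0],0,255],[[0,0,0],0,255]]';python3 - <<'E'
from h import *
p,_=save('wrist','w8')
cv2.imwrite('pics/w8c.png',cv2.resize(p[230:370,230:400,::-1],None,fx=4,fy=4,interpolation=cv2.INTER_CUBIC))
E
```

```text
clock: 10.75
position: [0.532, -0.0672, 0.0247]
ee_rot: [2.101, 2.332, -0.001]
force: [0.9, -7.2, 4.9]
width: 0.399
clock: 11.05
position: [0.532, -0.0671, 0.0247]
ee_rot: [2.101, 2.33, -0.001]
force: [0.3, -9.6, 3.8]
width: 0.397
```

View pics/w8c.png

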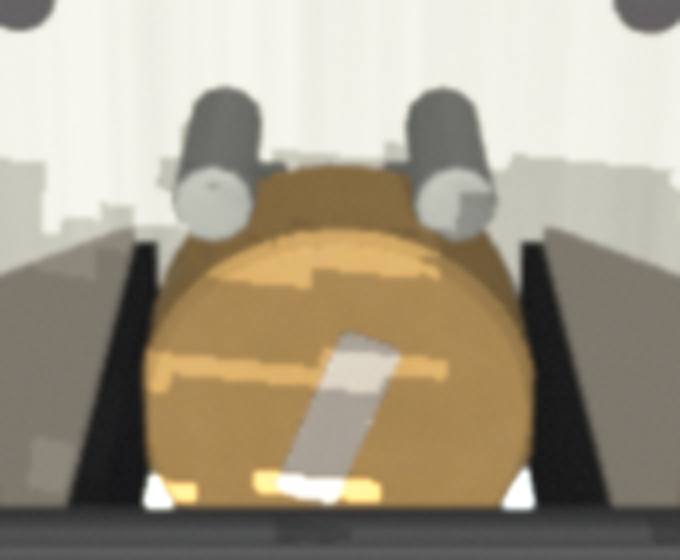

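```bash
python3 -m crank '[[[-0.1,0,0],0,255],[[0,0,0],0,145],[[0,0,0],0,120],[[0,0,0],0,95],[[0,0,0],0,90]]' 10;  python3 -m crank '[[[0,0,0],0,90],[[-0.1,0,0],0,90]]'; python3 - <<'E'
from h import *
p,_=save('wrist','w9')
cv2.imwrite('pics/w9c.png',cv2.resize(p[230:370,230:400,::-1],None,fx=4,fy=4,interpolation=cv2.INTER_CUBIC))
E
```

```text
clock: 11.6
position: [0.5311, -0.0648, 0.0241]
ee_rot: [-2.1, -2.336, 0.0]
force: [0.4, -0.2, 0.1]
width: 0.63
clock: 11.8
position: [0.5314, -0.0661, 0.0243]
ee_rot: [-2.101, -2.336, -0.0]
force: [0.8, -0.6, -0.1]
width: 0.648
```

View pics/w9c.png

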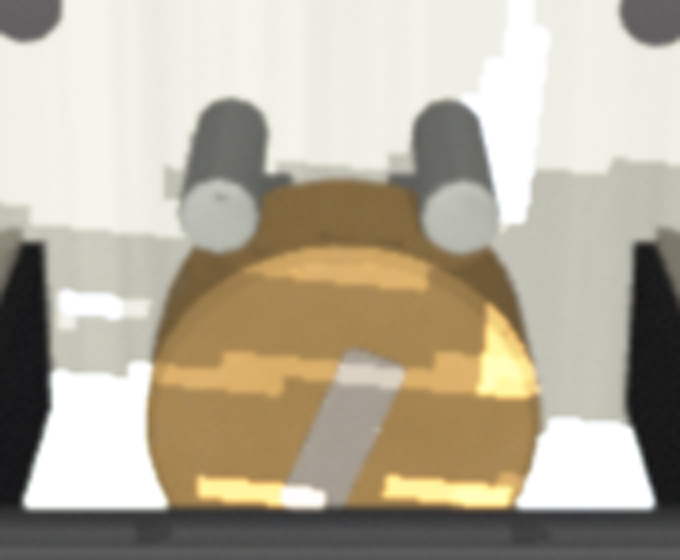

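The mount rests on the parallels and touches both pins, and the gripper has let go. I'll retreat upward, close the fingers, and work out the handle path.

```bash
python3 -m crank '[[[0,0,-2],0,90],[[0,0,-4],0,90],[[0,0,-4.5],0,90],[[0,0,-4.5],0,90],[[0,0,-4.5],0,255]]' 20; python3 -m crank '[[[0,0,-3.5],0,255],[[0,0,0],0,255],[[0,0,0],0,255]]'; python3 - <<'E'
from h import *
np.set_printoptions(precision=2,suppress=True)
s=monitor.observe(); print(s['position']*1000,s['width'])
O=np.array([.5318,-.0672]);yh=np.array([-.1019,.9948])
R=Ro.from_rotvec(s['ee_rot']).as_matrix()
def wp(y,z): return np.array([*(O+yh*y/1000),z/1000])
print('approach',go(wp(-104,250))[0], 'then down z to 155')
prev=None
for t in np.linspace(0,1,11):
    al=np.radians(72*(1-t)); a=np.radians(87*t); py,pz=-78-22*np.cos(a),42+22*np.sin(a); S=112
    y=py-S*np.cos(al)+8.5*np.sin(al)+9.5; z=pz+S*np.sin(al)+8.5*np.cos(al)
    W=wp(y,z); print(round(t,1),round(y,1),round(z,1),'world',W*1000, 'd', (R.T@(W-prev)*100) if prev is not None else ''); prev=W
for n in('top','side'): save(n,n+'3')
for r in look_for('grip','side')[:2]: print(r['score'],np.array(r['location'])*1000)
E
```

```text
clock: 12.35
position: [0.531, -0.0665, 0.2212]
ee_rot: [-2.102, -2.335, 0.0]
force: [1.1, 0.2, 0.2]
width: 0.6
clock: 12.65
position: [0.5316, -0.0663, 0.2547]
ee_rot: [2.101, 2.335, 0.002]
force: [-1.0, -0.4, -0.4]
width: 0.349
[531.62 -66.26 254.73] 0.34888212989997713
approach [-10.5   -0.03   0.47] then down z to 155
0.0 -117.0 151.1 world [ 543.72 -183.62  151.14] d 
0.1 -130.2 150.3 world [ 545.07 -196.77  150.29] d [-1.32 -0.    0.09]
0.2 -142.3 147.7 world [ 546.3  -208.79  147.7 ] d [-1.21 -0.    0.26]
0.3 -153.1 143.4 world [ 547.4  -219.5   143.39] d [-1.08 -0.    0.43]
0.4 -162.4 137.4 world [ 548.35 -228.75  137.42] d [-0.93 -0.    0.6 ]
0.5 -170.1 129.9 world [ 549.13 -236.39  129.85] d [-0.77 -0.    0.76]
0.6 -176.0 120.8 world [ 549.74 -242.32  120.79] d [-0.6  -0.    0.91]
0.7 -180.2 110.4 world [ 550.16 -246.47  110.36] d [-0.42 -0.    1.04]
0.8 -182.5 98.7 world [ 550.4  -248.79   98.71] d [-0.23 -0.    1.16]
0.9 -183.0 86.0 world [ 550.45 -249.26   86.01] d [-0.05 -0.    1.27]
1.0 -181.7 72.5 world [ 550.31 -247.91   72.47] d [ 0.14 -0.    1.35]
0.86 [ 540.  -199.1  129.3]
```

View pics/side3.png

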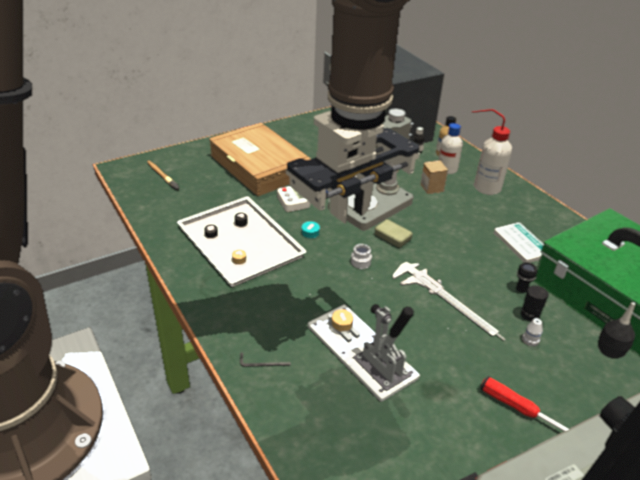

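```bash
python3 -m crank '[[[-2,0,0],0,255],[[-3.5,0,0],0,255],[[-3.5,0,0],0,255],[[-1.5,0,0],0,255],[[0,0,0],0,255]]'; python3 - <<'E'
from h import *
np.set_printoptions(precision=1,suppress=True)
z=np.load('pics/side3.npz');v,u=np.mgrid[0:480,0:640];W=world(z,z['d'],u,v)
m=(z['p'].max(2)<40)&(W[...,2]>.07)&(u>385)&(u<420)&(v>295)&(v<350)
P=W[m]; O=np.array([.5318,-.0672]);yh=np.array([-.1019,.9948]);xh=np.array([.9948,.1019])
F=np.c_[(P[:,:2]-O)@xh,(P[:,:2]-O)@yh,P[:,2]]*1000
for lo in range(70,190,15):
    k=(F[:,2]>=lo)&(F[:,2]<lo+15)
    if k.sum()>3: print(lo,k.sum(),np.median(F[k],0),F[k].min(0),F[k].max(0))
s=monitor.observe();print(s['position']*1000,s['width'])
E
```

```text
clock: 13.3
position: [0.5414, -0.1737, 0.253]
ee_rot: [-2.106, -2.33, 0.004]
force: [0.6, 0.2, 0.0]
width: 0.002
100 32 [  -6.1 -128.9  110.4] [  -9.2 -135.3  102.9] [  -2.9 -122.2  114.8]
115 56 [  -6.5 -133.   122.8] [  -9.  -139.6  115. ] [  -2.2 -123.6  129.6]
130 55 [  -6.2 -138.1  137.6] [  -8.9 -145.1  130. ] [  -1.8 -127.7  144.8]
145 56 [  -6.7 -143.1  153.4] [  -8.9 -150.3  145.2] [  -2.7 -134.1  160. ]
160 47 [  -6.8 -146.6  165.2] [  -8.9 -153.1  161. ] [  -0.8 -138.5  171. ]
[ 541.4 -173.7  253. ] 0.0019830687038003606
```

```bash
python3 -m crank '[[[0,0,2.5],0,255],[[0,0,3],0,255],[[0,0,2.5],0,255],[[0,0,2],0,255],[[0,0,0],0,255]]'; python3 -m crank '[[[0,0,0],0,255],[[0,0,0],0,255]]'; python3 - <<'E'
from h import *
O=np.array([.5318,-.0672]);yh=np.array([-.1019,.9948])
print(go([*(O+yh*-.117),.151])[0])
p,_=save('side','side4'); cv2.imwrite('pics/side4c.png',cv2.resize(p[230:420,280:450,::-1],None,fx=3,fy=3))
E
```

```text
clock: 13.8
position: [0.5403, -0.1687, 0.151]
ee_rot: [-2.096, -2.332, 0.005]
force: [-0.4, 1.4, -1.1]
width: 0.005
clock: 14.0
position: [0.5431, -0.1705, 0.1553]
ee_rot: [2.1, 2.335, 0.001]
force: [0.1, -0.2, -0.4]
width: 0.006
[-1.31 -0.08  0.43]
```

View pics/side4c.png

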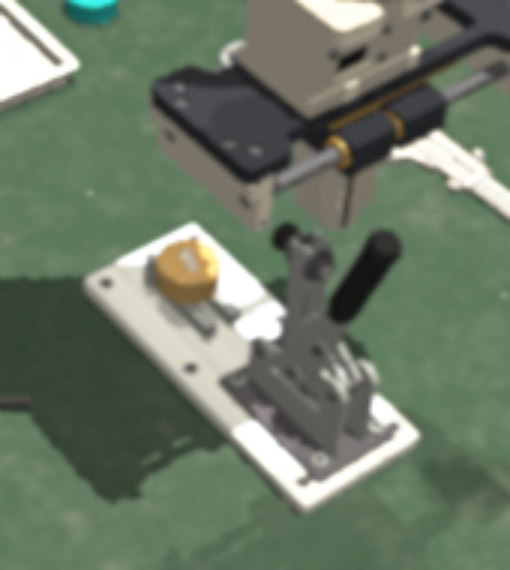

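```bash
python3 - <<'E'
from h import *
c=get_calibration('side'); P=monitor.observe()['position']; u,v=proj(c,P); print(u,v,(u-280)*3,(v-230)*3)
u,v=proj(c,P+[0,0,.05]); print((u-280)*3,(v-230)*3)
E
```

```text
388.6501060550022 301.3310006058713 325.9503181650066 213.99300181761384
336.8617467043359 139.91208084053085
```

The fingertip is between the arm and the handle, as intended, so I'll start the push.

```bash
python3 -m crank '[[[-0.6,0,0.2],0,255],[[-0.7,0,0.2],0,255],[[-0.7,0,0.05],0,255],[[-0.6,0,0.05],0,255],[[-0.6,0,0.1],0,255]]'; python3 -m crank '[[[-0.6,0,0.15],0,255],[[-0.6,0,0.2],0,255],[[-0.5,0,0.23],0,255],[[0,0,0],0,255],[[0,0,0],0,255]]'; python3 - <<'E'
from h import *
p,_=save('side','side5'); cv2.imwrite('pics/side5c.png',cv2.resize(p[230:420,280:450,::-1],None,fx=3,fy=3))
E
```

```text
clock: 14.55
position: [0.5461, -0.2035, 0.1487]
ee_rot: [2.101, 2.335, 0.001]
force: [-1.0, 1.3, 2.6]
width: 0.001
clock: 15.05
position: [0.5473, -0.2196, 0.1422]
ee_rot: [-2.101, -2.335, 0.001]
force: [1.1, -0.1, 0.9]
width: 0.007
```

View pics/side5c.png

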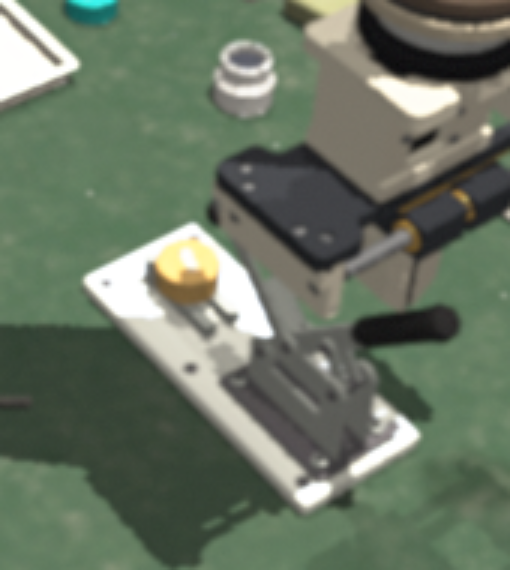

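The handle is swinging down and the arm is tilting, so I'll continue along the arc.

```bash
python3 -m crank '[[[-0.5,0,0.3],0,255],[[-0.45,0,0.3],0,255],[[-0.4,0,0.38],0,255],[[-0.4,0,0.38],0,255],[[-0.3,0,0.45],0,255]]'; python3 -m crank '[[[-0.3,0,0.45],0,255],[[-0.2,0,0.5],0,255],[[-0.2,0,0.5],0,255],[[0,0,0],0,255],[[0,0,0],0,255]]'; python3 - <<'E'
from h import *
p,_=save('side','side6'); cv2.imwrite('pics/side6c.png',cv2.resize(p[230:420,280:450,::-1],None,fx=3,fy=3))
E
```

```text
clock: 15.6
position: [0.5498, -0.2406, 0.1241]
ee_rot: [2.102, 2.335, -0.0]
force: [-0.0, 0.4, -0.3]
width: 0.005
clock: 16.1
position: [0.5505, -0.2468, 0.1098]
ee_rot: [-2.101, -2.335, 0.0]
force: [-0.1, -0.0, -0.3]
width: 0.004
```

View pics/side6c.png

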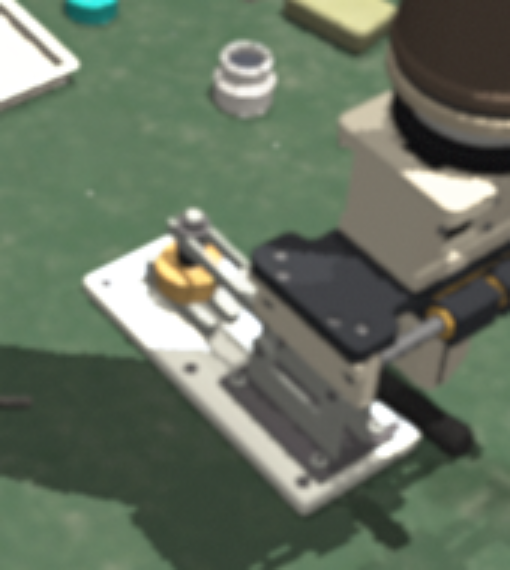

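The handle is now well down and the arm is nearly level over the mount. I'll press down until it locks.

```bash
python3 -m crank '[[[-0.1,0,0.7],0,255],[[0,0,0.7],0,255],[[0,0,0.6],0,255],[[0,0,0.5],0,255],[[0,0,0],0,255]]'; python3 -m crank '[[[0,0,0.4],0,255],[[0,0,0.2],0,255],[[0,0,0],0,255],[[0,0,0],0,255]]'
```

```text
clock: 16.65
position: [0.55, -0.2475, 0.0839]
ee_rot: [-2.1, -2.334, 0.001]
force: [-0.1, -0.8, 0.0]
width: -0.0
clock: 17.05
position: [0.5507, -0.2479, 0.079]
ee_rot: [2.101, 2.335, 0.0]
force: [1.0, -0.5, -0.6]
width: 0.006
```

```bash
python3 -m crank '[[[0,0,0.3],0,255],[[0,0,0],0,255],[[0,0,0],0,255]]'; python3 -m crank '[[[0,0,0.2],0,255],[[0,0,0],0,255],[[0,0,0],0,255]]'; python3 -m crank '[[[0,0,0.2],0,255],[[0,0,0],0,255],[[0,0,0],0,255]]';python3 - <<'E'
from h import *
p,_=save('side','side7'); cv2.imwrite('pics/side7c.png',cv2.resize(p[230:420,280:450,::-1],None,fx=3,fy=3))
E
```

```text
clock: 17.35
position: [0.5506, -0.2478, 0.0759]
ee_rot: [-2.101, -2.335, -0.0]
force: [-0.3, -0.4, 0.3]
width: 0.007
clock: 17.65
position: [0.5506, -0.2478, 0.0739]
ee_rot: [-2.101, -2.335, -0.0]
force: [0.3, 0.4, -0.6]
width: 0.004
clock: 17.95
position: [0.5509, -0.248, 0.0722]
ee_rot: [2.101, 2.335, 0.0]
force: [-1.0, 0.1, 4.4]
width: 0.005
```

View pics/side7c.png

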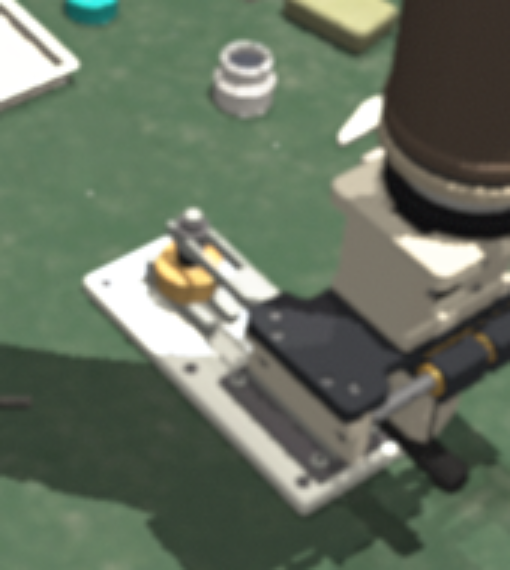

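```bash
python3 -m crank '[[[0,0,0.15],0,255],[[0,0,0],0,255],[[0,0,0],0,255]]'; python3 -m crank '[[[0,0,0.15],0,255],[[0,0,0],0,255],[[0,0,0],0,255]]'; python3 -m crank '[[[0,0,0.15],0,255],[[0,0,0],0,255],[[0,0,0],0,255]]'
```

```text
clock: 18.3
position: [0.551, -0.2481, 0.0713]
ee_rot: [2.101, 2.335, 0.001]
force: [-2.4, 0.7, 11.4]
width: 0.005
clock: 18.6
position: [0.5511, -0.2483, 0.0706]
ee_rot: [2.101, 2.334, 0.002]
force: [-4.8, 2.4, 19.9]
width: 0.007
clock: 18.9
position: [0.5512, -0.2484, 0.0699]
ee_rot: [2.101, 2.334, 0.003]
force: [-6.9, 3.2, 29.0]
width: 0.005
```

The stop is firm: the force rises to 29 N at z ≈ 70 mm, and first contact was at 72 mm, the expected shut height. I'll back off and check.

```bash
python3 -m crank '[[[0,0,-0.5],0,255],[[0,0,-2],0,255],[[0,0,-4],0,255],[[0,0,-4.5],0,255],[[3,0,-4.5],0,255]]'; python3 -m crank '[[[4.5,0,-2],0,255],[[4.5,0,0],0,255],[[4.5,0,0],0,255],[[4.5,0,0],0,255],[[4.5,0,0],0,255]]'; python3 -m crank '[[[0,0,0],0,255],[[0,0,0],0,255],[[0,0,0],0,255]]'; python3 - <<'E'
from h import *
p,_=save('side','side8'); cv2.imwrite('pics/side8c.png',cv2.resize(p[270:410,280:450,::-1],None,fx=4,fy=4,interpolation=cv2.INTER_CUBIC))
save('wrist','w10')
E
```

```text
clock: 19.4
position: [0.5469, -0.2239, 0.2209]
ee_rot: [2.106, 2.328, -0.003]
force: [0.9, 0.7, 0.7]
width: 0.005
clock: 19.9
position: [0.5234, 0.0053, 0.239]
ee_rot: [-2.101, -2.335, -0.0]
force: [0.8, 0.8, -0.4]
width: 0.005
clock: 20.2
position: [0.524, 0.0022, 0.239]
ee_rot: [2.103, 2.334, -0.001]
force: [0.2, -0.1, 0.7]
width: 0.003
```

View pics/side8c.png

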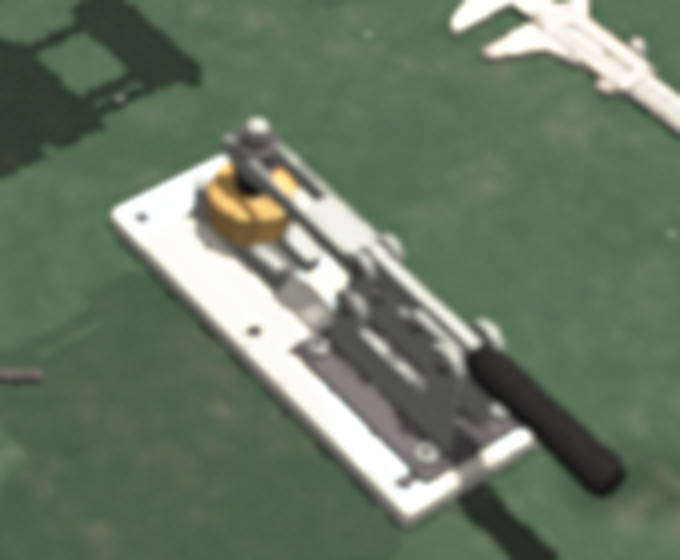

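View pics/w10.png

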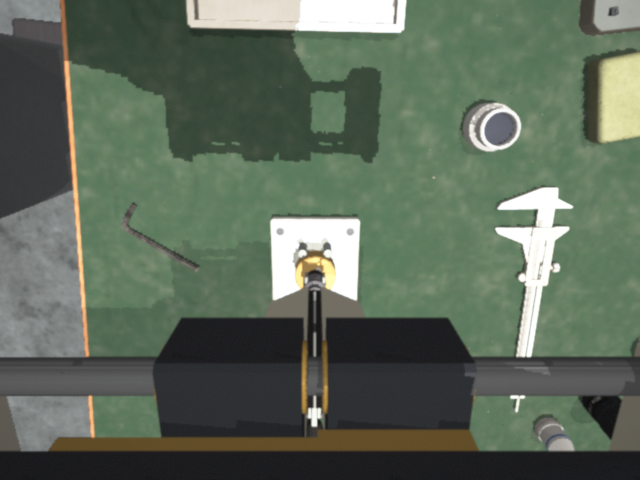

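The arm lies level with the foot on the mount and the handle is down. I'll check the handle's tilt, the pin contact and the tray numerically.

```bash
python3 -m crank '[[[-4,0,2],0,255],[[-4,0,2],0,255],[[0,0,0],0,255],[[0,0,0],0,255],[[0,0,0],0,255]]' ;python3 - <<'E'
from h import *
np.set_printoptions(precision=1,suppress=True)
O=np.array([.5318,-.0672]);yh=np.array([-.1019,.9948]);xh=np.array([.9948,.1019])
v,u=np.mgrid[0:480,0:640]
for n in('side8',):
    z=np.load(f'pics/{n}.npz');W=world(z,z['d'],u,v)
    F=np.stack([(W[...,:2]-O)@xh,(W[...,:2]-O)@yh,W[...,2]],-1)*1000
    k=(abs(F[...,0])<14)&(F[...,2]>35)&(z['d']>0)
    for lo in range(-220,40,20):
        q=k&(F[...,1]>=lo)&(F[...,1]<lo+20); 
        if q.sum()>4: print(n,lo,q.sum(),'z med/95',np.percentile(F[q][:,2],[50,95]))
p,_=save('top','top8'); cv2.imwrite('pics/top8c.png',cv2.resize(p[200:310,180:460,::-1],None,fx=2.8,fy=2.8,interpolation=cv2.INTER_CUBIC))
p,_=save('wrist','w11'); cv2.imwrite('pics/w11c.png',cv2.resize(p[170:300,230:400,::-1],None,fx=4,fy=4,interpolation=cv2.INTER_CUBIC))
E
```

```text
clock: 20.8
position: [0.5326, -0.076, 0.1992]
ee_rot: [-2.102, -2.335, -0.001]
force: [0.4, 0.6, -0.7]
width: 0.009
side8 -220 173 z med/95 [67.9 72.5]
side8 -200 140 z med/95 [68.7 71.9]
side8 -180 136 z med/95 [68.5 72.1]
side8 -160 177 z med/95 [65.5 71.8]
side8 -140 196 z med/95 [63.1 69.2]
side8 -120 100 z med/95 [63.6 69.6]
side8 -100 217 z med/95 [58.3 69.8]
side8 -80 142 z med/95 [64.2 68. ]
side8 -60 118 z med/95 [64.2 66.6]
side8 -40 115 z med/95 [60.2 66.2]
side8 -20 255 z med/95 [57.7 75.6]
side8 0 96 z med/95 [ 60.4 569.3]
side8 20 2208 z med/95 [480.2 557.3]
```

View pics/w11c.png

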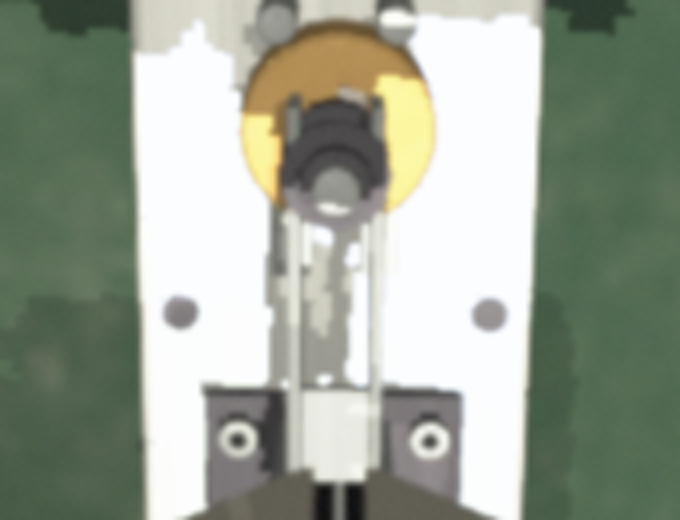

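View pics/top8c.png

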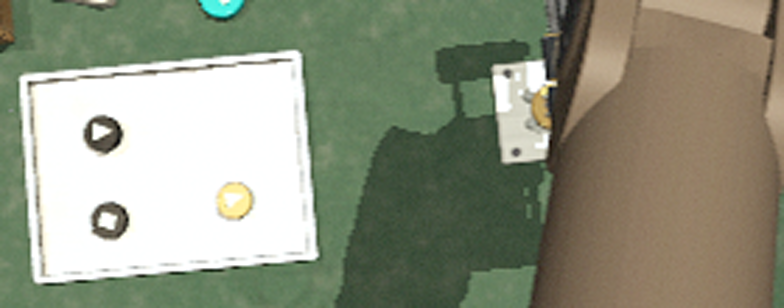

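The sleeve top is level at 72 mm along its whole length. The mount touches both pins, the parallels show beneath it in the side crop, and the three smaller mounts haven't moved. The robot is touching nothing, so I'll raise clear and hand in.

```bash
python3 -m crank '[[[3,0,-3],0,255],[[4,0,-3],0,255],[[4,0,0],0,255],[[0,0,0],0,255],[[0,0,0],0,255]]'; python3 -c "
from h import *
print(workorder.sign_off())"
```

```text
clock: 21.4
position: [0.5208, 0.0352, 0.2594]
ee_rot: [2.096, 2.34, 0.001]
force: [0.4, -1.0, 0.6]
width: 0.004
the job is handed in; nothing more can be done
None
```

The widest mount is clamped in the fixture, and I handed the job in at 21.4 s. I took it from the tray, set it down on the two parallels and pushed it against both pins with about 10 N. After letting go, I pushed the handle down onto its stop with up to 29 N.

**Last checks:**
- **Handle:** the sleeve is level, with its top about 72 mm above the bench (72.5 mm expected when shut). It stayed down after I backed off.
- **Clamp:** the arm lies level with its foot on the mount. I did not measure the foot's force.
- **Mount:** it shows against both pins in the wrist picture.
- **Parallels:** they show under the mount in the side picture, but their ends at the pins were hidden in the last views.
- **Tray:** the three smaller mounts look unmoved in the top view. I never touched the turquoise look-alike.

**Disagreements:**
- The top and wrist cameras differed by 3–4 mm on the mount's position and about 3 mm on the fixture's. I relied mainly on the wrist camera, and the contacts confirmed it to within about 2 mm.
- The handle ran ahead of the finger during the throw and was already down when I pressed it onto its stop. I did not feel it pass dead centre, so the lock is inferred from its shut height and the firm stop.

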